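# Slide the painted panel over the board's edge by its yellow strip

## Robot

A 6-joint arm with a two-finger parallel gripper is mounted at the origin on the work surface. World frame = base frame: x ahead of the robot, y to its left, z up, the work surface at z = 0. Lengths are in mm, angles in rad, forces in N, time in s.
With the tool pointing down it reaches from about 350 to 975 mm from the base axis. Payload 4.9 kg.
Tool frame: the origin (TCP) lies at the very end of the fingers, on their centre line; the grasp point (between the pads) lies 19 mm behind it; z points along the fingers, y is the line along which they close (so a half turn about z gives the same grasp; the last joint's range is limited). The gripper opens to 85 mm and grips with 20 to 120 N. Pads are 22 mm wide; open, the fingers measure 114 mm over their backs; the gripper's body (76 mm by 85 mm) begins 54 mm behind the grasp point. The pads swing forward as they close: fully open they stand 13 mm farther back than shut.
Start: joints at [-0.119, 0.053, 1.613, -0, 1.476, -0.119], TCP at [624.981, 0.003, 231.304] pointing down, gripper open.
Joint ranges: [-3.01, 3.01], [-1.01, 2.22], [0.06, 2.58], [-1.02, 4.17], [0.09, 2.62], [-3.14, 3.14]. Speed limits (rad/s): [2.57, 2.57, 3.14, 3.14, 3.14, 3.14].

## Interface

Orientations are given as [roll, pitch, yaw] about the fixed x, y, z axes, in that order (R = Rz(yaw) Ry(pitch) Rx(roll)).
In Python, from workcell import env gives the robot as it stands.
- The arm moves only by the tool move_tool, called after "Call:" as name(argument=value, ...), one argument or row to a line, values as JSON. Schema: {"type":"object","properties":{"increments":{"type":"array","items":{"type":"array","items":{"type":"array","items":{"type":"number"},"minItems":4,"maxItems":4},"minItems":1,"maxItems":8},"minItems":1,"maxItems":1},"jaw":{"type":"number"},"squeeze":{"type":"number"},"only":{"type":"string"},"quiet":{"type":"boolean"},"lines":{"type":"string"}},"required":["increments"],"additionalProperties":false}. increments is a list that holds a single list of rows (three levels of brackets), with 1 to 8 rows, each of 4 numbers: dx, dy, dz in normalised numbers (1 is 0.5 m), then a turn about the tool's z in shares of 2 pi rad (1.0 is 2 pi rad); each row is the pose to reach, as a shift and turn from the pose commanded when the call began, along the tool's axes at that moment; what a row does not reach only later rows make up. A row lasts 1/8 s, in which the tool goes at most 62.5 mm and 0.188 rad, less where a joint would pass 70% of its speed; a pose out of reach is approached as far as the arm can. jaw is the finger opening in mm, set as the call begins (left out keeps the last). The fingers move at their own pace and stop on an object; squeeze is the grip in N (left out, the last holds). Time passes only in rows, so rows that do not move let the fingers close. The tool returns the time, the measured TCP pose, the force, the opening and the grip force at its end. only (a regular expression) keeps the lines of the reply that match it, lines (a string "A,B") keeps lines A to B, and quiet returns only ok. Input that does not fit is refused with a message, and nothing moves.
- env.read_state(): the state, without advancing time (a new reading comes with each control period).
- env.snapshot(name): name is "scene" or "side" or "wrist"; returns a dict with "img" (480x640x3 uint8, red, green, blue), "mtx" (3x3 intrinsics, pixels), "position" and "attitude" of the camera in the world. Camera axes: x right, y down, z forward; pixel columns grow to the right and rows downward; lengths in mm; the calibration is good to about 2 mm. A picture is of the moment at which its call begins. There is no depth.
- env.hand_in(): hands the job in; it is judged then, once.
The state is a dict: "time": time; "q": joint angles; "qd": joint speeds; "joint_torque": joint torques, N m; "eef_pos": TCP position; "eef_rot": TCP orientation; "wrist_force": force on the tool from outside, world axes, zero at the start; "torque": the same for the moment, N m; "gripper_width": finger opening in mm; "finger_force": force on a finger pad.
Only numpy, scipy, OpenCV 4.12 (cv2) and the standard library are available. Lean on these libraries where they do the work, as an engineer would, in place of code of your own. Each camera call takes 0.05 s, during which the arm holds its last target. There are 200 camera calls.

## Task

Without gripping or lifting anything, gently push the square ink bottle aside on the drawing board, out of the painted panel's way, and leave it standing on the board. Then slide the panel squarely to the board's dark-trimmed far edge until its yellow strip, and no more, hangs out over that edge, so that it can later be picked up by the strip. Keep the panel off the bottle and leave the other pots and jars where they are.

Things in the scene. Friction and masses are not known exactly. Their poses are not given: they have to be found in the camera images.
- board: Wooden drawing board lying flat, fixed to the table, 280 (its x) x 440 (its y) x 30 mm thick. Origin: centre of its underside, on the table (z=0); its top is 30 mm above the table. Its x axis points level, away from the robot, to the dark-trimmed far edge; y runs along that edge, z up. The trim is a flush 6 mm dark steel line.
- board_edge (a point): Middle of the board's far top edge, 140 mm along +x of the board from its origin and 30 mm up; same axes as the board (x points out over the edge, level with the board's top).
- panel: Loose rigid panel lying flat on the board, 100 (its x) x 120 (its y) x 8 mm thick, 60 to 140 g: light blue picture with pink blossoms, and along its whole +x side (facing the board's far edge) a yellow strip 30 mm wide, from x = 20 to 50 mm. Origin: centre of its underside; z up. It slides freely and starts turned up to 17 degrees from square.
- strip_line (a point): Middle of the yellow strip's inner line, on the panel's underside, 20 mm along +x from the panel's origin; same axes as the panel. It must finish above the board's far edge.
- ink_bottle: Loose squat square ink bottle, dark blue, 50 x 50 mm and 38 mm high with a round black cap 32 mm across, 54 mm high in all, 140 to 240 g. It stands on the board between panel and far edge, turned by up to 17 degrees. Origin: centre of its underside; x and y square to its sides, z up.
- pot_red: Small red paint pot with white lid, diameter 47, 35 mm high, loose on the board near its rear left corner. Origin: centre of its underside. Leave alone.
- pot_green: Small green paint pot with white lid, diameter 47, 35 mm high, loose on the board near its rear right corner. Origin: centre of its underside. Leave alone.
- pigment_jar: White jar with black lid, diameter 64, 100 mm high, on the table to the left. Origin: centre of its underside. Leave alone.
- glue_bottle: White bottle with blue cap, diameter 54, 140 mm high, on the table to the right. Origin: centre of its underside. Leave alone.
- varnish_jar: Amber glass jar with brass lid, diameter 60, 75 mm high, on the table to the right. Origin: centre of its underside. Leave alone.
- persimmon: Orange persimmon, diameter 74, 50 mm high, on the table to the left. Origin: centre of its underside. Leave alone.

How it is judged (in metres and radians):
At the end, for the whole second after the job is handed in: The panel lies flat and still on the board, square to the far edge within 0.1 rad, with the inner line of its yellow strip above the edge within 7 mm either way (overhang 23 to 37 mm); the ink bottle stands upright and still on the board, not touching the panel (x of strip_line in the frame of board_edge between -0.007 and 0.007 m and angle between the x axis of panel and the x axis of board, either way round below 0.1 rad and height (world z) of panel between 0.026 and 0.034 m and angle between each of panel, ink_bottle's own z axis and vertical below 0.06 rad and linear speed of each of panel, ink_bottle below 0.01 m/s and angular speed of each of panel, ink_bottle below 0.1 rad/s and height (world z) of ink_bottle between 0.026 and 0.034 m and contact force between ink_bottle and panel below 0.05 N).
It fails at once if the panel or the ink bottle is lifted or tipped (height (world z) of any of panel, ink_bottle above 0.042 m or angle between panel's own z axis and vertical above 0.25 rad or angle between ink_bottle's own z axis and vertical above 0.3 rad).
It fails at once if the ink bottle is gripped or struck hard (over 15 N) (contact force between the fingers and ink_bottle above 15 N).
It fails at once if the panel is gripped or pressed hard (over 30 N) (contact force between the fingers and panel above 30 N).
It fails at once if the panel is pushed against the ink bottle (contact force between panel and ink_bottle above 0.5 N).
It fails at once if another pot, jar, bottle or the fruit is moved more than 15 mm (distance of any of pot_red, pot_green, pigment_jar, glue_bottle, varnish_jar, persimmon from where it was at the start of the episode above 0.015 m).
It also fails if it takes over 58 s, if anything falls off the work surface, if the arm or the gripper's body presses on something with over 40 N, if the wrist force passes 120 N, or if a joint passes its speed limit or range.

## Working session

There is one attempt and no reset: what is moved stays moved. The work goes in short steps, Python scripts to look and compute and a tool call to move; the robot and the scene stay as the last step left them, time stands still between calls to the robot, and variables do not carry over. Pictures are saved under pics/ and viewed, at most 10 in all, crops included, and the job is handed in when it is done.

```bash
ls; mkdir -p pics
```

Run:
```python
from workcell import env
import cv2
for n in ("scene","side","wrist"):
    s=env.snapshot(n); cv2.imwrite(f"pics/{n}0.png",s["img"][:,:,::-1]); print(n,s["mtx"].tolist(),s["position"],s["attitude"])
print(env.read_state())
```

```text
pics
workcell.py
scene [[443.43242205390516, 0.0, 317.4849998117517], [0.0, 443.43242205390516, 237.46473247801842], [0.0, 0.0, 1.0]] [1321.65316751 -432.94286257 1039.91957316] [-2.43410936 -0.00888415  1.12059639]
side [[437.9894548136874, 0.0, 318.0781023402844], [0.0, 437.9894548136874, 239.02401678497753], [0.0, 0.0, 1.0]] [ 417.80433205 -717.10612204  812.53535362] [-2.39316527 -0.0142496  -0.18829999]
wrist [[369.39018565138724, 0.0, 320.1254899385255], [0.0, 369.39018565138724, 240.90516501215976], [0.0, 0.0, 1.0]] [625.79219371  64.18551002 372.05148972] [ 2.87840296e+00  1.87020130e-03 -1.60357963e-03]
{'time': 0.15, 'q': array([-1.19000570e-01,  5.32044571e-02,  1.61401590e+00, -2.07143394e-05,
        1.47599761e+00, -1.18995188e-01]), 'qd': array([-7.49657392e-04, -8.42604371e-04, -1.81578911e-03,  9.31647930e-05,
        8.94997110e-04,  8.11726675e-04]), 'joint_torque': array([ 5.10442842e-04, -3.94241810e+01, -3.70721948e+01, -1.15854355e-04,
        4.61802789e-03,  5.00508997e-05]), 'eef_pos': array([6.24497843e+02, 5.42956777e-02, 2.30323622e+02]), 'eef_rot': array([-3.13997639e+00, -1.72475463e-04,  1.57079278e+00]), 'wrist_force': array([-0.35100702,  0.36370023,  0.9599673 ]), 'torque': array([-0.02969554,  0.01752875,  0.02291147]), 'finger_force': 0.0, 'gripper_width': 85.42722033464418}
```

View pics/scene0.png

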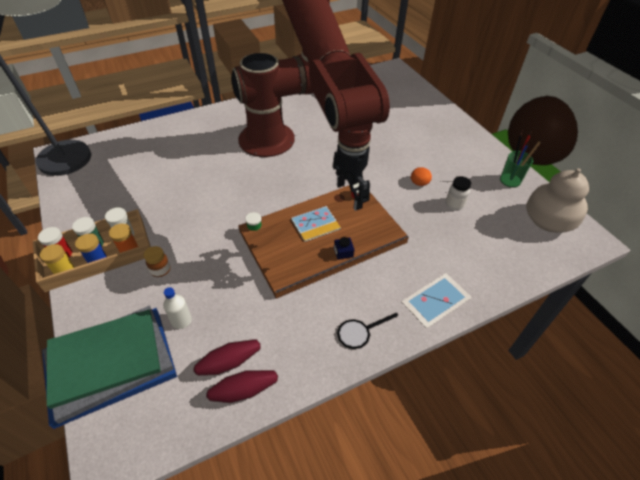

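View pics/side0.png

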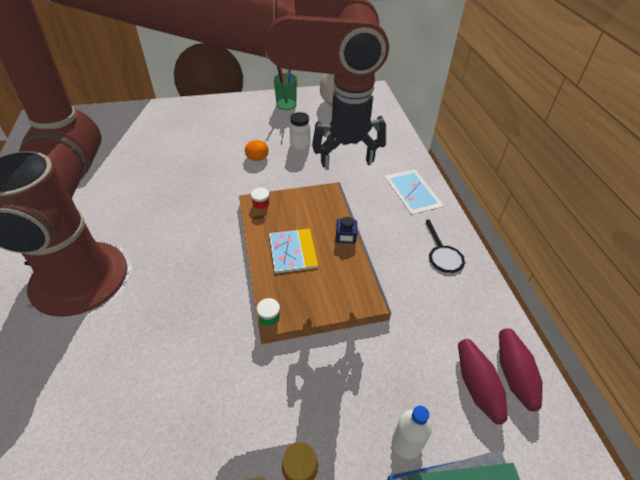

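View pics/wrist0.png

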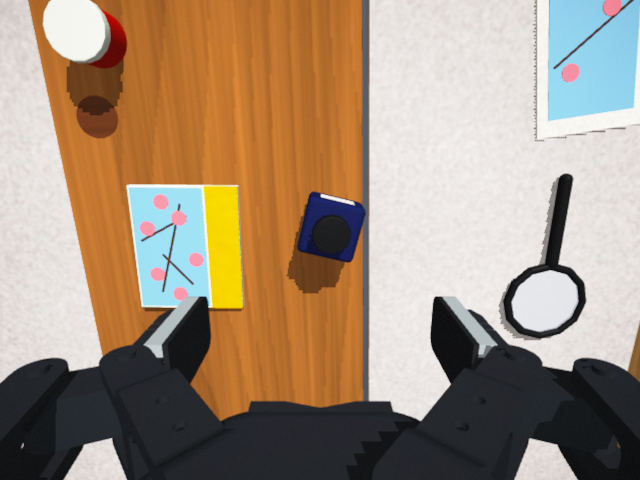

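The pictures show the bottle (wrist view, about (332,228)) right of the panel (corners ~(128,185)–(243,308)). The trim is a vertical line at about u=366. The board's far edge is along +x, and image up is +y. Next I measure.

Create h.py:
```python
import numpy as np, cv2
from scipy.spatial.transform import Rotation as R
from workcell import env
def rays(s,uv):
    uv=np.atleast_2d(np.asarray(uv,float)); d=np.c_[uv,np.ones(len(uv))]@np.linalg.inv(s["mtx"]).T
    return d@R.from_euler("xyz",s["attitude"]).as_matrix().T
def plane(s,uv,z):
    d=rays(s,uv); p=np.asarray(s["position"]); return (p+d*((z-p[2])/d[:,2])[:,None])[:,:2]
def tri(a,ua,b,ub):
    d1,d2=rays(a,ua)[0],rays(b,ub)[0]; p1,p2=a["position"],b["position"]
    t=np.linalg.lstsq(np.c_[d1,-d2],p2-p1,rcond=None)[0]
    A,B=p1+t[0]*d1,p2+t[1]*d2; return (A+B)/2,np.linalg.norm(A-B)
HSV=dict(yellow=((20,150,120),(32,255,255)),blue=((85,60,140),(110,255,255)),ink=((112,120,20),(130,255,160)),
         pink=((160,60,120),(179,255,255)))
def blob(s,c,roi=None):
    h=cv2.cvtColor(s["img"],cv2.COLOR_RGB2HSV); m=cv2.inRange(h,*map(np.array,HSV[c]))
    if roi:
        k=np.zeros_like(m); x0,x1,y0,y1=roi; k[y0:y1,x0:x1]=1; m=m*k
    cs=cv2.findContours(m,cv2.RETR_EXTERNAL,cv2.CHAIN_APPROX_NONE)[0]
    return max(cs,key=cv2.contourArea)[:,0,:]
def rect(p):  # world rectangle: centre, size, angle of x side in deg
    (c,sz,a)=cv2.minAreaRect(p.astype(np.float32)); b=cv2.boxPoints((c,sz,a)); return np.round(c,1),np.round(sz,1),round(a,1),np.round(b,1).tolist()
def trim(s,rows,lo,hi):
    g=s["img"].astype(int); out=[]
    for v in rows:
        r=g[v,lo:hi]; sat=r.max(1)-r.min(1); k=np.where((r.max(1)<110)&(sat<40))[0]
        if len(k): out.append((lo+k.max()+.5,v))
    return np.array(out)
```

Run:
```python
from h import *
w=env.snapshot("wrist"); s=env.snapshot("side")
cen=lambda c:cv2.minAreaRect(c.astype(np.float32))[0]
roi=(255,340,220,285)
yw,ys=blob(w,"yellow"),blob(s,"yellow",roi)
print("yellow tri",tri(w,cen(yw),s,cen(ys)))
print("yellow",rect(plane(w,yw,38)),"side",rect(plane(s,ys,38)))
b=blob(w,"blue",(100,260,150,330)); print("picture",rect(plane(w,b,38)))
k=blob(w,"ink",(280,370,180,270)); print("ink",rect(plane(w,k,38)))
ks=blob(s,"ink",(325,365,210,250)); print("ink side",rect(plane(s,ks,38)))
print(cv2.boundingRect(k),cv2.boundingRect(ks))
t=trim(w,range(20,400,40),345,385); p=plane(w,t,30); print("trim",np.round(p,1).tolist())
f=np.polyfit(p[:,1],p[:,0],1); print(f)
for n,c in (("w",w),("s",s)): # cap: near-black
    h=c["img"].max(2); m=((h<45)*255).astype(np.uint8); q=np.zeros_like(m)
    x0,x1,y0,y1=(285,365,190,265) if n=="w" else (330,365,210,240)
    q[y0:y1,x0:x1]=m[y0:y1,x0:x1]; cc=max(cv2.findContours(q,0,1)[0],key=cv2.contourArea); print(n,"cap",cv2.minEnclosingCircle(cc),cv2.fitEllipse(cc))
```

```text
yellow tri (array([533.84437507, -32.63862246,  36.95609809]), np.float64(1.060305607405541))
yellow (array([534.1, -34.8]), array([119. ,  29.9]), 89.3, [[518.5, -94.0999984741211], [548.4000244140625, -94.5], [549.7999877929688, 24.600000381469727], [519.9000244140625, 24.899999618530273]]) side (array([534. , -31.6]), array([120.5,  30. ]), 89.3, [[518.2999877929688, -91.69999694824219], [548.2999877929688, -92.0999984741211], [549.7000122070312, 28.5], [519.7000122070312, 28.799999237060547]])
picture (array([484.2, -33.3]), array([114.8,  65. ]), 89.4, [[451.0, -90.30000305175781], [516.0, -91.0], [517.2999877929688, 23.700000762939453], [452.29998779296875, 24.399999618530273]])
ink (array([635.1, -13.1]), array([56.9, 53.1]), 76.2, [[602.5, -34.400001525878906], [654.0999755859375, -47.099998474121094], [667.7000122070312, 8.199999809265137], [616.0999755859375, 20.799999237060547]])
ink side (array([634.6,  -7.7]), array([51.5, 46.8]), 74.8, [[605.2000122070312, -26.399999618530273], [650.4000244140625, -38.70000076293945], [663.9000244140625, 11.100000381469727], [618.7000122070312, 23.399999618530273]])
(298, 192, 67, 70) (337, 226, 20, 17)
trim [[664.6, 160.9], [665.5, 130.7], [666.5, 98.9], [667.6, 65.3], [668.7, 29.8], [669.9, -7.6], [671.2, -47.3], [672.5, -89.4], [673.9, -134.2], [675.5, -181.9]]
[-3.17583563e-02  6.69686607e+02]
w cap ((330.3873291015625, 234.22535705566406), 19.751462936401367) ((330.44744873046875, 234.13389587402344), (37.669742584228516, 38.36689376831055), 19.788110733032227)
s cap ((346.5, 223.5), 5.700977325439453) ((346.406005859375, 223.90518188476562), (8.088568687438965, 10.37242603302002), 97.49533081054688)
```

Careful with the scale: shifts go in shares of 0.5 m and turns go in shares of 2 pi rad. That gives: 165 mm is 0.33, 160 mm is 0.32.

Call:
move_tool(
  increments=[
    [[-0.08,0.008,0,0],[-0.15,0.016,0,0],[-0.15,0.016,0.1,0],[-0.15,0.016,0.2,0],[-0.15,0.016,0.28,0],[-0.15,0.016,0.32,0],[-0.15,0.016,0.33,0],[-0.15,0.016,0.33,0]],
  ],
  jaw=30,
  squeeze=20,
)

```text
time: 1.25
eef_pos: [634.0, -75.2, 67.8]
eef_rot: [3.139, 0.001, 1.571]
wrist_force: [0.8, -0.1, -0.5]
gripper_width: 29.6
finger_force: 0.0
```

Run:
```python
from h import *
s=env.snapshot("side"); c=env.snapshot("scene"); w=env.snapshot("wrist")
a=cv2.resize(s["img"][150:350,220:420],(400,400)); b=cv2.resize(c["img"][170:300,225:425],(400,260))
p=np.zeros((400,800,3),np.uint8); p[:,:400]=a; p[:260,400:]=b
cv2.imwrite("pics/a1.png",p[:,:,::-1])
print(plane(s,[(346.4,223.9)],84))
```

```text
[[629.244114   -18.34869546]]
```

View pics/a1.png

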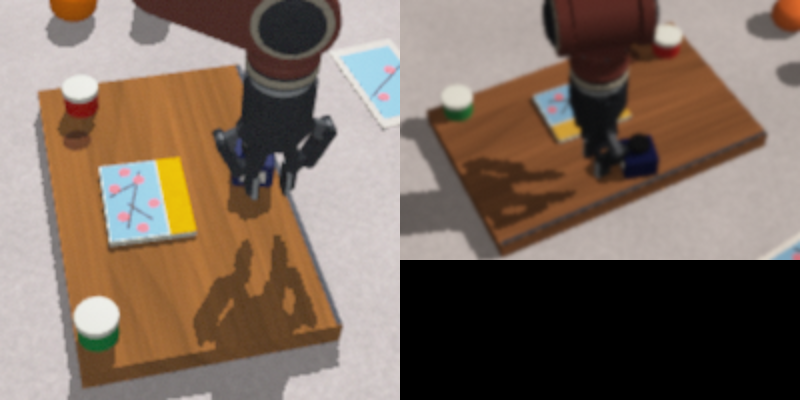

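The gripper is right of the bottle (side view crop: fingers at ~(270,185), bottle at (245,165)), clear of the panel. Next: descend and start pushing gently.

Scaled: 26 mm is 0.052, 18 mm is 0.036.

Call:
move_tool(
  increments=[
    [[0,0,0.028,0],[0,0,0.052,0],[0,0,0.052,0],[0.008,0,0.052,0],[0.016,0,0.052,0],[0.024,0,0.052,0],[0.03,0,0.052,0],[0.036,0,0.052,0]],
  ],
)

```text
time: 2.4
eef_pos: [633.1, -56.7, 40.5]
eef_rot: [3.141, 0.0, 1.571]
wrist_force: [-0.1, 0.3, -0.4]
gripper_width: 30.1
finger_force: 0.0
```

Call:
move_tool(
  increments=[
    [[0.006,0,0,0],[0.012,0,0,0],[0.018,0,0,0],[0.024,0,0,0],[0.03,-0.002,0,0],[0.036,-0.002,0,0],[0.042,-0.004,0,0],[0.048,-0.004,0,0]],
  ],
)

```text
time: 3.4
eef_pos: [631.0, -32.8, 40.4]
eef_rot: [3.141, 0.0, 1.571]
wrist_force: [0.7, -1.1, -0.3]
gripper_width: 29.9
finger_force: 0.5
```

Run:
```python
from h import *
w=env.snapshot("wrist"); cv2.imwrite("pics/w2.png",w["img"][:,:,::-1])
```

```text
(no output)
```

View pics/w2.png

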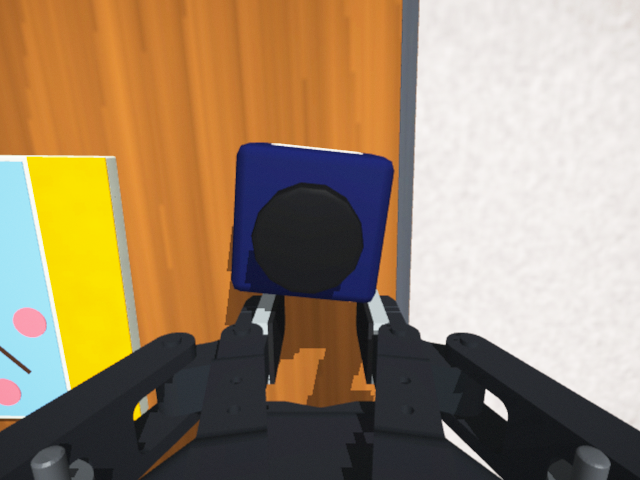

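The bottle is straightening against both fingers at ~(270–375,297), clear of the trim. I'll keep pushing.

Scaled: 38 mm is 0.076, 33 mm is 0.066.

Call:
move_tool(
  increments=[
    [[0.008,0,0,0],[0.016,0,0,0],[0.026,0,0,0],[0.036,-0.002,0,0],[0.046,-0.002,0,0],[0.056,-0.002,0,0],[0.066,-0.004,0,0],[0.076,-0.004,0,0]],
  ],
)

```text
time: 4.45
eef_pos: [628.9, 5.3, 40.4]
eef_rot: [-3.142, 0.0, 1.571]
wrist_force: [-0.3, -1.7, 1.3]
gripper_width: 30.0
finger_force: 0.8
```

Call:
move_tool(
  increments=[
    [[0.01,0,0,0],[0.02,0,0,0],[0.03,0,0,0],[0.04,-0.002,0,0],[0.05,-0.002,0,0],[0.06,-0.002,0,0],[0.07,-0.004,0,0],[0.078,-0.004,0,0]],
  ],
)

```text
time: 5.45
eef_pos: [626.9, 44.3, 40.3]
eef_rot: [-3.142, 0.0, 1.571]
wrist_force: [-0.7, -2.0, 0.6]
gripper_width: 29.8
finger_force: 0.9
```

Call:
move_tool(
  increments=[
    [[0.006,0,0,0],[0.01,0,0,0],[0.014,0,0,0],[0.016,0,0,0],[0.016,0,0,0],[0.008,0,0,0],[0,0,0,0],[-0.02,0,0,0]],
  ],
)

```text
time: 6.45
eef_pos: [626.8, 33.8, 40.1]
eef_rot: [-3.141, -0.0, 1.571]
wrist_force: [0.2, 0.3, -0.3]
gripper_width: 30.1
finger_force: 0.0
```

Call:
move_tool(
  increments=[
    [[-0.02,0,0,0],[-0.02,0,-0.08,0],[-0.02,0,-0.18,0],[-0.04,-0.08,-0.26,-0.0286],[-0.08,-0.18,-0.26,-0.0573],[-0.12,-0.28,-0.26,-0.0859],[-0.16,-0.38,-0.26,-0.1146],[-0.16,-0.38,-0.26,-0.1146]],
  ],
  jaw=50,
)

```text
time: 7.45
eef_pos: [434.2, -46.9, 169.4]
eef_rot: [-3.141, -0.0, 2.288]
wrist_force: [0.3, 0.1, -0.1]
gripper_width: 50.3
finger_force: 0.0
```

Run:
```python
from h import *
w=env.snapshot("wrist");s=env.snapshot("side");c=env.snapshot("scene")
p=np.zeros((400,800,3),np.uint8); p[:,:400]=cv2.resize(s["img"][150:350,220:420],(400,400)); p[:300,400:]=cv2.resize(w["img"],(400,300))
cv2.imwrite("pics/a3.png",p[:,:,::-1])
```

```text
(no output)
```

View pics/a3.png

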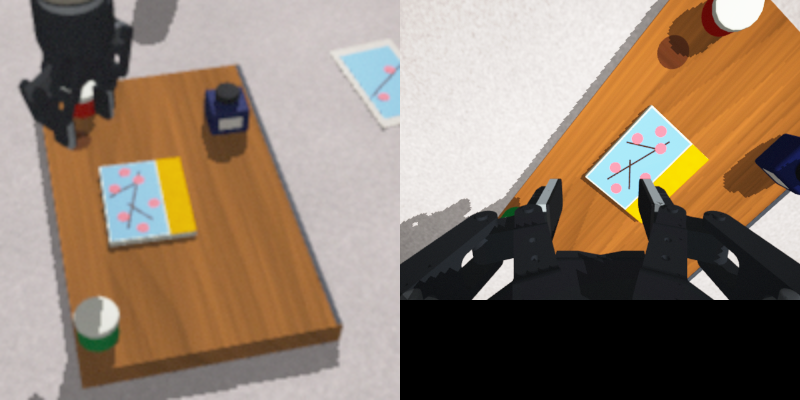

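The bottle stands upright at the left (side crop (227,112)) and the panel is untouched. Next I turn the tool to yaw ≈0.03 behind the panel and measure again.

Scaled: 23 mm is 0.046, -5 mm is -0.01, 1.44 rad is 0.2292.

Call:
move_tool(
  increments=[
    [[0.046,-0.01,0,0.0286],[0.046,-0.01,0,0.0573],[0.046,-0.01,0,0.0859],[0.046,-0.01,0,0.1146],[0.046,-0.01,0,0.1432],[0.046,-0.01,0,0.1719],[0.046,-0.01,0,0.2005],[0.046,-0.01,0,0.2292]],
  ],
)

```text
time: 8.6
eef_pos: [419.4, -31.8, 170.7]
eef_rot: [-3.142, -0.0, 0.845]
wrist_force: [0.1, -0.1, -0.7]
gripper_width: 50.0
finger_force: 0.0
```

Call:
move_tool(
  increments=[
    [[0,0,0,0.0286],[0,0,0,0.0573],[0,0,0,0.0859],[0,0,0,0.1146],[0,0,0,0.1299],[0,0,0,0.1299],[0,0,0,0.1299]],
  ],
)

```text
time: 9.48
eef_pos: [418.7, -31.9, 170.5]
eef_rot: [-3.142, 0.0, 0.036]
wrist_force: [0.3, 0.1, -0.7]
gripper_width: 50.0
finger_force: 0.0
```

Run:
```python
from h import *
w=env.snapshot("wrist"); s=env.snapshot("side"); cv2.imwrite("pics/w4.png",w["img"][:,:,::-1])
print("yellow",rect(plane(w,blob(w,"yellow"),38)),"side",rect(plane(s,blob(s,"yellow",(255,340,220,285)),38)))
g=s["img"].astype(int)
t=[]
for v in range(215,310,10):
    r=g[v,330:400]; k=np.where((r.max(1)<115)&(r.max(1)-r.min(1)<30))[0]
    if len(k): t.append((330+k.max()+.5,v))
p=plane(s,t,30); print(np.round(p,1).tolist())
```

```text
yellow (array([534.2, -34.5]), array([119.7,  30.1]), 89.4, [[518.5, -94.0999984741211], [548.5999755859375, -94.5], [549.7999877929688, 25.200000762939453], [519.7999877929688, 25.5]]) side (array([534. , -31.6]), array([120.5,  30. ]), 89.3, [[518.2999877929688, -91.69999694824219], [548.2999877929688, -92.0999984741211], [549.7000122070312, 28.5], [519.7000122070312, 28.799999237060547]])
[[665.3, 62.6], [666.6, 25.7], [667.9, -9.7], [669.1, -43.7], [670.2, -76.2], [671.3, -107.5], [672.4, -137.5], [673.4, -166.4], [674.4, -194.2], [675.3, -220.9]]
```

View pics/w4.png

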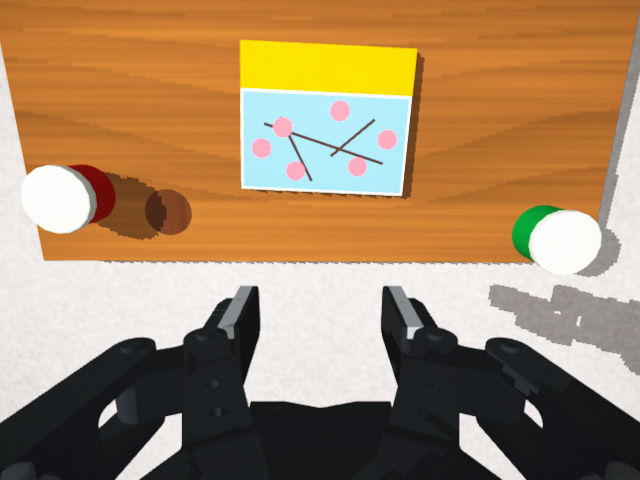

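The panel's rear edge at rows ~190 is centred ahead of the fingers. Both pots are clear at (75,195) and (560,240). Descending behind the panel.

Scaled: 138 mm is 0.276, 137 mm is 0.274.

Call:
move_tool(
  increments=[
    [[-0.004,-0.004,0.1,0],[-0.004,-0.004,0.19,0],[-0.004,-0.004,0.236,0],[-0.004,-0.004,0.26,0],[-0.004,-0.004,0.268,0],[-0.004,-0.004,0.274,0],[-0.004,-0.004,0.276,0],[-0.004,-0.004,0.276,0]],
  ],
)

```text
time: 10.58
eef_pos: [416.5, -30.2, 32.9]
eef_rot: [3.141, -0.001, 0.035]
wrist_force: [0.9, -0.0, 0.0]
gripper_width: 50.2
finger_force: 0.0
```

Run:
```python
from h import *
w=env.snapshot("wrist"); s=env.snapshot("side")
p=np.zeros((480,800,3),np.uint8); p[:300,:400]=cv2.resize(w["img"],(400,300)); p[:,400:]=cv2.resize(s["img"][205:285,240:307],(400,480))
cv2.imwrite("pics/a5.png",p[:,:,::-1])
```

```text
(no output)
```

View pics/a5.png

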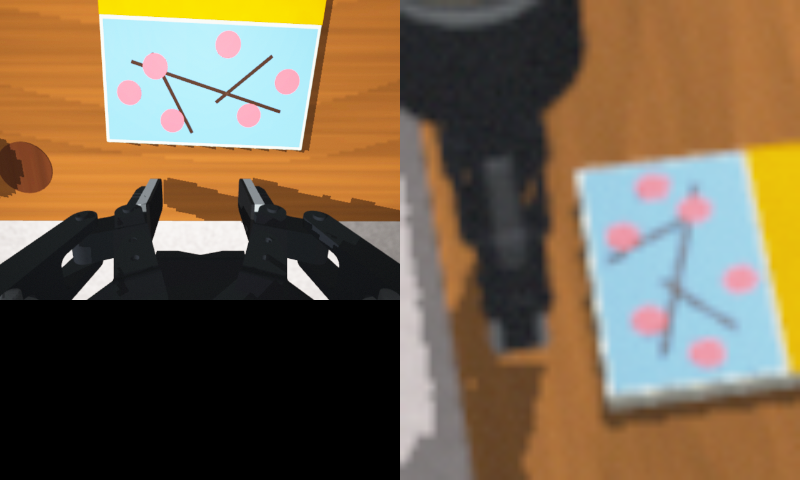

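The fingertips sit just over the board with no contact force, at ~20 mm from the panel. I'll lower 2 mm and push forward slowly.

Scaled: 24 mm is 0.048, 21 mm is 0.042.

Call:
move_tool(
  increments=[
    [[0,0,0.002,0],[0.008,-0.002,0.004,0],[0.016,-0.004,0.004,0],[0.024,-0.006,0.004,0],[0.03,-0.006,0.004,0],[0.036,-0.006,0.004,0],[0.042,-0.006,0.004,0],[0.048,-0.006,0.004,0]],
  ],
)

```text
time: 11.68
eef_pos: [439.8, -26.3, 30.2]
eef_rot: [3.142, 0.001, 0.035]
wrist_force: [-1.1, -0.6, 0.5]
gripper_width: 50.1
finger_force: 0.5
```

Call:
move_tool(
  increments=[
    [[0.006,0,0,0],[0.012,0,0,0],[0.018,0,0,0],[0.024,0,0,0],[0.03,0,0,0],[0.036,0,0,0],[0.042,0,0,0],[0.048,0,0,0]],
  ],
)

```text
time: 12.68
eef_pos: [464.0, -25.4, 30.3]
eef_rot: [-3.142, 0.0, 0.035]
wrist_force: [-0.0, 0.8, 0.4]
gripper_width: 50.0
finger_force: 0.3
```

Run:
```python
from h import *
w=env.snapshot("wrist"); s=env.snapshot("side")
for n,c,r in (("w",w,None),("s",s,(255,360,220,285))):
    try: print(n,rect(plane(c,blob(c,"yellow",r),38)))
    except Exception as e: print(e)
```

```text
w (array([560.4, -29.4]), array([ 28.5, 119.5]), 1.9, [[544.2000122070312, 29.799999237060547], [548.0999755859375, -89.5999984741211], [576.5999755859375, -88.69999694824219], [572.5999755859375, 30.799999237060547]])
s (array([561.8, -26.9]), array([ 30.2, 119.9]), 1.7, [[544.9000244140625, 32.599998474121094], [548.4000244140625, -87.30000305175781], [578.5999755859375, -86.4000015258789], [575.0999755859375, 33.5]])
```

Panel is now square to the board (1.8° vs. the board's 1.85°), with the strip line 123 mm from the edge. Continuing, stopping short to measure.

Call:
move_tool(
  increments=[
    [[0.008,0,0,0],[0.018,0,0,0],[0.028,0,0,0],[0.038,0.002,0,0],[0.048,0.002,0,0],[0.058,0.002,0,0],[0.068,0.002,0,0],[0.076,0.002,0,0]],
  ],
)

```text
time: 13.78
eef_pos: [502.2, -25.1, 30.3]
eef_rot: [3.142, 0.0, 0.035]
wrist_force: [-0.5, -0.0, 0.4]
gripper_width: 49.9
finger_force: 0.4
```

Call:
move_tool(
  increments=[
    [[0.01,0,0,0],[0.02,0,0,0],[0.03,0,0,0],[0.04,0.002,0,0],[0.05,0.002,0,0],[0.06,0.002,0,0],[0.07,0.002,0,0],[0.076,0.002,0,0]],
  ],
)

```text
time: 14.78
eef_pos: [540.2, -24.8, 30.3]
eef_rot: [3.142, 0.0, 0.035]
wrist_force: [-1.1, 0.7, 0.1]
gripper_width: 50.1
finger_force: 0.5
```

Call:
move_tool(
  increments=[
    [[0.008,0,0,0],[0.016,0,0,0],[0.024,0,0,0],[0.032,0,0,0],[0.04,0.002,0,0],[0.048,0.002,0,0],[0.054,0.002,0,0],[0.06,0.002,0,0]],
  ],
)

```text
time: 15.78
eef_pos: [570.0, -24.7, 30.3]
eef_rot: [3.142, 0.0, 0.035]
wrist_force: [-1.5, -0.3, 0.5]
gripper_width: 49.8
finger_force: 0.5
```

Create m.py:
```python
from h import *
w=env.snapshot("wrist"); s=env.snapshot("side")
for n,c,r in (("w",w,None),("s",s,(255,400,200,300))):
    try: print(n,rect(plane(c,blob(c,"yellow",r),38)))
    except Exception as e: print(n,e)
p=np.zeros((400,800,3),np.uint8); p[:,:400]=cv2.resize(s["img"][180:300,280:400],(400,400)); p[:300,400:]=cv2.resize(w["img"],(400,300))
import sys; cv2.imwrite(sys.argv[1],p[:,:,::-1])
```

```bash
python3 m.py pics/a6.png
```

```text
w (array([666.4, -28.8]), array([ 28.5, 119.6]), 1.9, [[650.2000122070312, 30.5], [654.0999755859375, -89.0], [682.5999755859375, -88.0999984741211], [678.5999755859375, 31.399999618530273]])
s (array([666.6, -26.2]), array([ 28. , 120.6]), 2.0, [[650.5, 33.599998474121094], [654.7999877929688, -86.9000015258789], [682.7000122070312, -85.9000015258789], [678.4000244140625, 34.599998474121094]])
```

View pics/a6.png

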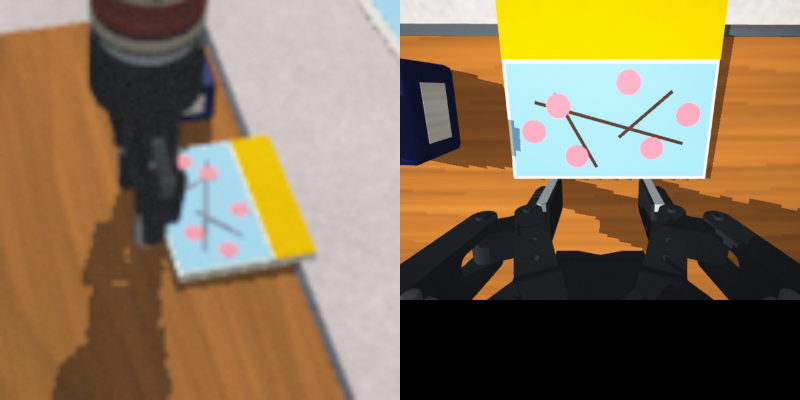

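The panel is square, the strip partly over the trim, and the bottle is well clear at the left. I'll measure the trim in this same wrist view.

Create e.py:
```python
from h import *
w=env.snapshot("wrist"); g=w["img"].astype(int); t=[]
for u in list(range(5,145,15))+list(range(545,640,15)):
    r=g[:120,u]; k=np.where((r.max(1)<140)&(r.max(1)-r.min(1)<35))[0]
    if len(k): t.append((u,k.min()-.5))
p=plane(w,t,30); f=np.polyfit(p[:,1],p[:,0],1); print(np.round(p,1).tolist(),f)
y=blob(w,"yellow"); P=rect(plane(w,y,38)); b=np.array(P[3]); b=b[b[:,0].argsort()][:2]; m=b.mean(0)
print("inner",m,"edge there",np.polyval(f,m[1]),"ang",np.diff(b[b[:,1].argsort()],axis=0))
```

```bash
python3 e.py
```

```text
[[667.6, 86.7], [667.8, 81.5], [667.9, 76.3], [668.1, 71.1], [668.3, 65.8], [668.5, 60.6], [668.6, 55.4], [668.8, 50.2], [669.0, 45.0], [669.2, 39.8], [673.6, -101.1], [673.7, -106.4], [673.9, -111.6], [674.1, -116.8], [674.3, -122.0], [674.4, -127.3], [674.6, -132.5]] [-3.17512645e-02  6.70390668e+02]
inner [652.6499939 -29.25     ] edge there 671.3193923547392 ang [[ -3.70001221 119.5       ]]
```

Scaled: 17.5 mm is 0.035, 16 mm is 0.032.

Call:
move_tool(
  increments=[
    [[0.006,0,0,0],[0.012,0,0,0],[0.018,0,0,0],[0.024,0,0,0],[0.028,0,0,0],[0.032,0,0,0],[0.035,0,0,0],[0.035,0,0,0]],
  ],
)

```text
time: 16.92
eef_pos: [587.6, -24.1, 30.4]
eef_rot: [3.142, -0.0, 0.035]
wrist_force: [0.1, 0.3, -0.7]
gripper_width: 49.8
finger_force: 0.0
```

```bash
python3 e.py | tail -1
```

```text
inner [669.8999939  -28.75000095] edge there 671.3808559142369 ang [[ -3.60003662 119.30000114]]
```

Call:
move_tool(
  increments=[
    [[-0.006,0,0,0],[-0.02,0,0,0],[-0.04,0,-0.02,0],[-0.06,0,-0.1,0],[-0.12,0,-0.2,0],[-0.2,0,-0.28,0],[-0.24,0,-0.3,0],[-0.24,0,-0.3,0]],
  ],
)

```text
time: 17.98
eef_pos: [467.2, -28.4, 182.1]
eef_rot: [3.141, -0.004, 0.034]
wrist_force: [0.6, 0.5, -0.7]
gripper_width: 49.8
finger_force: 0.0
```

```bash
python3 m.py pics/a7.png; python3 e.py
```

```text
w (array([ 428.6, -179.7]), array([0.7, 6.2]), 83.7, [[425.3999938964844, -179.6999969482422], [431.6000061035156, -180.39999389648438], [431.70001220703125, -179.6999969482422], [425.5, -179.0]])
s (array([683.7, -26.7]), array([ 27.9, 118.3]), 2.0, [[667.5999755859375, 31.899999618530273], [671.7999877929688, -86.30000305175781], [699.7000122070312, -85.30000305175781], [695.5, 32.79999923706055]])
[[606.5, 123.8], [625.1, 111.3], [625.4, 100.9], [593.3, -244.0], [636.9, -243.9]] [9.48109663e-03 6.17717086e+02]
inner [ 423.20001221 -179.6000061 ] edge there 616.014281429231 ang [[0. 0.]]
```

View pics/a7.png

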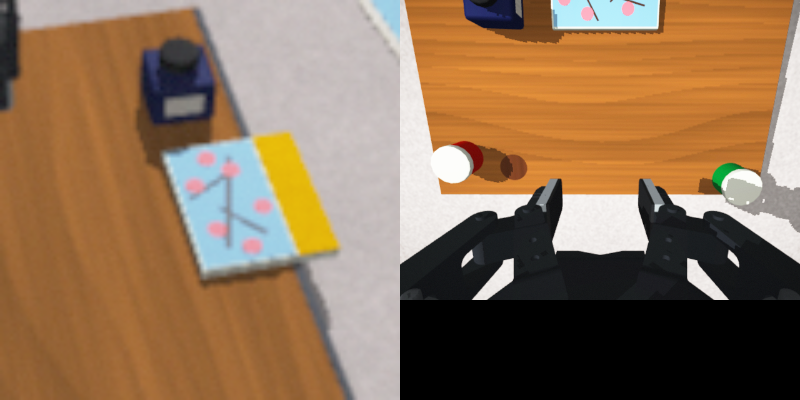

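The yellow strip hangs over the edge: inner-line error is −1.5 mm in the wrist view and +1.2 mm in the side view. The panel is square and the bottle stands clear of it.

```bash
python3 -c "
from workcell import env
print(env.hand_in())"
```

```text
the job is handed in; nothing more can be done
None
```

The job is handed in, with no verdict returned: the ink bottle stands upright on the board clear of the panel, and the panel is square to the far edge with its strip's inner line within about 2 mm of the edge in both camera views.

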